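# Seat a drill chuck's taper in a bench spindle

### The arm

A 6-joint arm with a two-finger parallel gripper is mounted at the origin on the work surface. World frame = base frame: x ahead of the robot, y to its left, z up, the work surface at z = 0. Lengths are in m, angles in degrees, forces in N, time in s.
With the tool pointing down it reaches from about 0.4 to 0.825 m from the base axis. Payload 7 kg.
Tool frame: the origin (TCP) lies at the very end of the fingers, on their centre line; the grasp point (between the pads) lies 19 mm behind it; z points along the fingers, y is the line along which they close (so a half turn about z gives the same grasp; the last joint's range is limited). The gripper opens to 88 mm and grips with 3 to 60 N. Pads are 19 mm wide; open, the fingers measure 130 mm over their backs; the gripper's body (78 mm by 193 mm) begins 47 mm behind the grasp point.
Start: joints at [83.486, 20.546, 0.682, 0, -70.136, -16.507], TCP at [0.264, 0.621, 0.227] pointing down, gripper open.
Joint ranges: [-176.03, 176.03], [-82.01, 121.73], [-58.28, 71.71], [-173.87, 95.51], [-174.79, -0.11], [-173.66, 173.66]. Speed limits (degrees/s): [136.94, 136.94, 172.46, 180, 180, 180].

### API

Orientations are given as [roll, pitch, yaw] about the fixed x, y, z axes, in that order (R = Rz(yaw) Ry(pitch) Rx(roll)).
In Python, from plant import r gives the robot as it stands. The module is installed in compiled form; this text tells all that it offers.
- The arm moves only by the tool jog_arm, never from a script. Its arguments are lists of equal length, an entry for each row: "travel": the shift along the tool's x, y, z each as a share of 50 cm, from -1 to 1, a list of three; "dr": the turn, a rotation vector about the tool's x, y, z each as a share of 360 degrees, from -1 to 1, a list of three; "claw": the opening, from 0 (shut) to 1 (fully open). A call has exactly 10 rows; each row is the pose to reach, as a shift and turn from the pose commanded when the call began, along the tool's axes at that moment, turning the shorter way round; what a row does not reach only later rows make up. A row lasts 1/8 s, in which the tool goes at most 62.5 mm and 10.7 degrees, less where a joint would pass 70% of its speed; a pose out of reach is approached as far as the arm can. A call with a number of a shift or a turn outside -1 to 1 is refused whole. A call with a gripper value outside its range is refused whole. The fingers move at their own pace and stop on an object; "newtons" is the grip in N (left out, the last holds). Time passes only in rows, so rows that repeat a pose let the fingers close, or fill a call up. It gives the time, the measured TCP pose, the force, the opening and the grip force at its end, in the units of the state.
- r.get_state(): the state, without advancing time (a new reading comes with each control period).
- r.capture(name): name is "side" or "top" or "wrist"; returns a dict with "pixels" (480x640x3 uint8, red, green, blue), "range_z" (480x640 float32, m along the optical axis (not along the pixel's ray), 0 where there is no reading), "fx", "fy", "cx", "cy" (pixels), "position" and "attitude" of the camera in the world; the wrist camera has in their place "hand_eye" (4x4, takes a point from camera to tool coordinates, whose origin is the TCP and whose axes are the flange's). Camera axes: x right, y up, looking along -z (the intrinsics and any distortion apply to the point x, -y, -z); pixel columns grow to the right and rows downward; lengths in m; the calibration is good to about 2 mm. A picture is of the moment at which its call begins: read the wrist's pose just before it.
- r.close_job(): hands the job in; it is judged then, once.
Trained networks look in the newest picture that a camera, given by its name, has taken for a name from the list of things; names that differ only in an ending like _2 or _b are one class to them, and where a whole thing is asked for, a point or a joint stands for the part that bears it (a point fixed in the world has none). Each returns a list of dicts, best first, with "conf" (0 to 1); they miss things now and then, are a little off and sometimes report something else, mostly with a low value. They report only what shows in the picture. A call takes as long as a camera call.
- r.boxes_of(name, camera): "extent" ([left, top, right, bottom] in pixels, round what is visible of it).
- r.regions_of(name, camera): "pixels" (480x640 bool, what is visible of it) and "extent" ([left, top, right, bottom] in pixels, round what is visible of it).
- r.tip_of(name, camera): "at" ([column, row] in pixels: a listed point, or the origin of a listed thing).
The state is a dict: "time_s": time; "joints": joint angles; "qd": joint speeds; "joint_torque": joint torques, N m; "tcp_pos": TCP position; "eef_rot": TCP orientation; "contact_force": force on the tool from outside, world axes, zero at the start; "moment": the same for the moment, N m; "gripper_width": finger opening in m; "gripper_force": force on a finger pad.
Only numpy, scipy, OpenCV 4.12 (cv2) and the standard library are available. Lean on these libraries where they do the work, as an engineer would, in place of code of your own. Each camera call takes 0.05 s, during which the arm holds its last target. There are 200 camera calls.

### The job

Mount the drill chuck in the bench headstock: swing the spindle round by its lever until its two drive dogs line up with the slots in the chuck's flange, then push the chuck along its cradle, steadily and without knocking it, until the taper is fully home in the spindle with the dogs in the slots. Leave it seated and let go, and leave the other things on the bench where they are.

Things in the scene. Friction and masses are not known exactly. Their poses are not given: they have to be found in the camera images.
- headstock: blue headstock bolted to the bench. Origin on the bench under the spindle's front face, z up. The spindle axis runs along y, at x = 0, 85 mm above the bench; its open nose looks to -y. Grey base plate 140 x 430 mm, 15 mm thick, y -260 to +170 mm. Blue housing 110 mm wide, 140 mm tall, y +53 to +168 mm. Spindle collar 72 mm in diameter, y 0 to +30 mm.
- cradle (a point): fixed point on the spindle axis above the open far end of the V cradle (headstock y = -235 mm), with the headstock's axes. The cradle runs from there to 20 mm before the spindle, two 45 degree steel faces that carry the chuck in line with the spindle. It reaches 33 mm either side of the axis and is nowhere higher than 77 mm above the bench.
- seat (a point): fixed point on the spindle axis, 85 mm above the bench, 3 mm in front (-y) of the spindle's front face, with the headstock's axes: where the chuck's origin lies when the taper is fully home.
- spindle (a joint): turn of the spindle and its lever about the axis, rad. The lever points along (cos q, 0, sin q) in the headstock's frame: 0 level to +x, pi/2 straight up, pi level to -x. Starts at 0.9 to 2.24; stops at -0.3 and 3.44. Stiff (0.15 N m, 2 N at the lever), stays where left. The dogs lie in line with the lever: level, as the slots are, at 0 and equally at pi.
- lever_ball (a point): centre of the black 22 mm ball at the lever's end, 115 mm from the spindle axis, in the plane y = +15 mm of the headstock; x points outward along the lever. The lever is a round steel bar, 11 mm in diameter, standing out radially from the collar's rim (36 mm from the axis).
- dogs (a point): centre of the spindle's front face, turning with it: x points along the lever and through both dogs. The dogs are two steel blocks one on each side, 17.5 to 27 mm from the axis, standing 8 mm out of the face, 14 mm wide, bevelled to 11.5 mm at the tips. Between them is the taper socket, 31 mm wide at the mouth, narrowing 7 in 24.
- chuck: steel drill chuck with tapered shank, 0.5 to 0.8 kg, 180 mm long, lying in the cradle. Origin on its axis at the flange's front face; y along its axis to the spindle. Taper y 0 to +50 mm, 32 to 17 mm thick. Flange 48 mm, y 0 to -12 mm, two slots 17 mm wide at its +x and -x sides, level as it lies. Neck 32 mm. Body 48 mm, y -25 to -105 mm, then a conical nose.
- chuck_end (a point): centre of the chuck's jaw end (three short jaws, flat, 22 mm across in all), 130 mm behind (-y of) the chuck's origin. The chuck starts 60 to 120 mm short of seat, lies still by friction and slides when pushed here (up to 12 N). If the dogs are out of line the flange stops on their tips, 5 mm short of home. Dogs in the slots have 1.5 mm play each side.
- wrench: bystander: flat steel combination spanner, 180 mm long, lying on the bench. Origin: centre.
- stator: bystander: round motor stator ring, 90 mm across, 50 mm tall, standing flat, open in the middle. Origin: centre of its underside.
- bearing: bystander: ball bearing ring, 62 mm across, 17 mm tall, lying flat. Origin: centre of its underside.
- rotor: bystander: small motor rotor standing upright on its shaft, 54 mm across, 95 mm tall. Origin: centre of its underside.
- tin: bystander: round metal tin, 72 mm across, 85 mm tall. Origin: centre of its underside.
- hammer: bystander: hammer 260 mm long lying on the bench. Origin: on the bench under its middle.
- pulley: bystander: flat grooved belt pulley, 110 mm across, 30 mm tall, lying flat. Origin: centre of its underside.

How it is judged (in metres and radians):
At the end, for the whole second after the job is handed in: The chuck lies still in the spindle: its origin within 2.5 mm of fully home along the axis and within 4 mm of the seat point, its axis within 0.04 rad of the spindle axis, its slots in line with the dogs to 0.12 rad (either way round), and the spindle at rest (y of chuck in the frame of seat above -0.0025 m and distance between chuck and seat below 0.004 m and angle between the y axis of chuck and the y axis of seat, either way round below 0.04 rad and angle between the x axis of chuck and the x axis of dogs, either way round below 0.12 rad and linear speed of chuck below 0.01 m/s and velocity of joint spindle between -0.05 and 0.05 rad/s); the robot touches nothing.
It fails at once if a bystander (spanner, stator, bearing, rotor, tin, hammer, pulley) is moved more than 40 mm (distance of any of wrench, stator, bearing, rotor, tin, hammer, pulley from where it was at the start of the episode above 0.04 m).
It fails at once if the chuck is knocked or thrown: it moves faster than 0.4 m/s (linear speed of chuck above 0.4 m/s).
It also fails if it takes over 51 s, if anything falls off the work surface, if the arm or the gripper's body presses on something with over 40 N, if the wrist force passes 120 N, or if a joint passes its speed limit or range.

## Working session

There is one attempt and no reset: what is moved stays moved. The work goes in short steps, Python scripts to look and compute and a tool call to move; the robot and the scene stay as the last step left them, time stands still between calls to the robot, and variables do not carry over. Pictures are saved under pics/ and viewed, at most 10 in all, crops included, and the job is handed in when it is done.

Besides the shell and the picture viewer there is one more tool, called after "Call:" by a JSON object that holds its "name" and its "arguments". jog_arm: Moves the arm, as the interface text tells. Its arguments: {"type":"object","properties":{"travel":{"type":"array"},"dr":{"type":"array"},"claw":{"type":"array"},"newtons":{"type":"number"}},"required":["travel","dr","claw"]}

```bash
mkdir -p pics; cat > h.py <<'E'
import numpy as np,cv2
from scipy.spatial.transform import Rotation as R
from plant import r
def cam(n):
    s=r.get_state(); c=r.capture(n)
    if n=='wrist':
        T=np.eye(4);T[:3,:3]=R.from_euler('xyz',s['eef_rot'],degrees=True).as_matrix();T[:3,3]=s['tcp_pos'];T=T@np.array(c['hand_eye'])
    else:
        T=np.eye(4);a=np.array(c['attitude']);T[:3,3]=c['position']
        c['att']=a
        T[:3,:3]=a if a.shape==(3,3) else R.from_euler('xyz',a,degrees=True).as_matrix()
    c['T']=T;return c
def cloud(c):
    z=c['range_z'];v,u=np.mgrid[:480,:640]
    P=np.stack([(u-c['cx'])/c['fx']*z,-(v-c['cy'])/c['fy']*z,-z],-1)
    W=P@c['T'][:3,:3].T+c['T'][:3,3];W[z==0]=np.nan;return W
def save(c,n):cv2.imwrite('pics/'+n,c['pixels'][...,::-1])
E
python3 - <<'E'
from h import *
print(r.get_state())
for n in('top','side'):
    c=cam(n);print({k:c[k] for k in c if k not in('pixels','range_z')});save(c,n+'0.png');W=cloud(c)
    np.save(n+'.npy',W)
    for t in('headstock','chuck','chuck_end','lever_ball','dogs','seat','cradle','wrench','stator','bearing','rotor','tin','hammer','pulley'):
        l=r.tip_of(t,n)
        for d in l[:1]:
            u,v=map(int,np.round(d['at']));
            print(t,round(d['conf'],2),d['at'],W[min(max(v,0),479),min(max(u,0),639)].round(3))
E
```

```text
{'time_s': 0.0, 'joints': array([ 8.34862973e+01,  2.05910073e+01,  6.34327218e-01, -1.93130142e-02,
       -7.01370457e+01, -1.65075622e+01]), 'qd': array([-0.04289986, -0.0533523 ,  0.05951689,  0.01436616, -0.01172603,
       -0.02501501]), 'joint_torque': array([ 1.37873467e-04, -5.82716703e+01,  2.93067563e+01,  6.99720472e+00,
        7.19439398e-03, -1.55749526e-04]), 'tcp_pos': array([0.26380502, 0.62078137, 0.22563427]), 'eef_rot': array([ 1.79904978e+02, -9.22665675e-03, -2.30278341e+01]), 'contact_force': array([ 0.82402731, -0.02677732,  0.11778423]), 'moment': array([ 0.03015727, -0.01436269,  0.00623871]), 'gripper_force': 0.0, 'gripper_width': 0.08769864280574144}
{'fx': 561.1835419093553, 'fy': 561.1835419093553, 'cx': 317.7574883442004, 'cy': 242.87667443035704, 'position': array([0.31920802, 0.02263495, 1.47719086]), 'attitude': array([ 1.09700461e+01,  4.67801193e-02, -9.02128433e+01]), 'att': array([ 1.09700461e+01,  4.67801193e-02, -9.02128433e+01]), 'T': array([[-3.71480698e-03,  9.81719452e-01, -1.90297445e-01,
         3.19208021e-01],
       [-9.99992767e-01,
[... 1527 characters left out ...]

         1.00000000e+00]])}
headstock 0.86 [324.5, 309.8] [0.469 0.248 0.142]
chuck 0.85 [334.2, 257.0] [0.531 0.088 0.097]
chuck_end 0.78 [358.4, 218.2] [ 0.536 -0.046  0.098]
lever_ball 0.96 [287.1, 251.2] [0.584 0.19  0.191]
dogs 0.68 [319.8, 289.1] [0.508 0.194 0.119]
seat 0.85 [324.7, 287.6] [0.501 0.185 0.118]
cradle 0.82 [359.0, 212.7] [ 0.58  -0.156 -0.001]
wrench 0.82 [389.2, 312.7] [0.381 0.106 0.008]
stator 0.79 [299.1, 226.8] [0.672 0.004 0.045]
bearing 0.44 [360.0, 372.3] [0.269 0.582 0.667]
rotor 0.76 [237.9, 334.2] [0.627 0.328 0.045]
tin 0.71 [379.8, 144.2] [ 0.638 -0.416  0.038]
hammer 0.97 [444.4, 175.3] [ 0.426 -0.393  0.02 ]
pulley 0.96 [234.8, 451.3] [0.304 0.647 0.664]
```

View pics/top0.png

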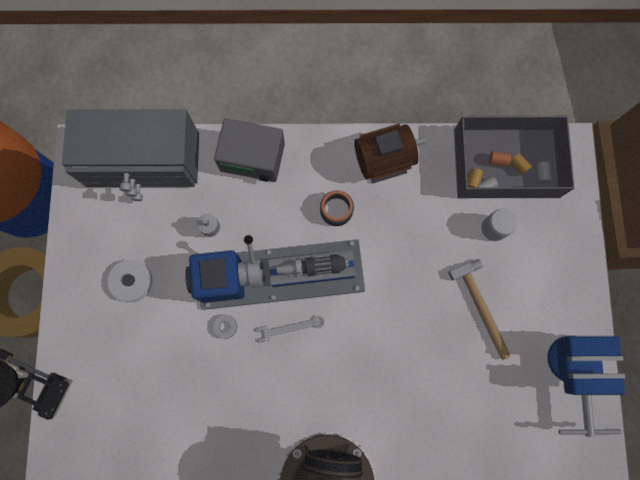

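```bash
python3 - <<'E'
from h import *
W=np.load('top.npy')
# housing top at z~.14
for n in('top','side'):
    W=np.load(n+'.npy').reshape(-1,3)
    m=(abs(W[:,2]-.14)<.006)&(abs(W[:,0]-.5)<.2)&(abs(W[:,1]-.25)<.15)
    p=W[m][:,:2].astype(np.float32);print(n,m.sum(),cv2.minAreaRect(p),np.median(W[m],0), cv2.boxPoints(cv2.minAreaRect(p)).round(3).tolist())
    m=(abs(W[:,2]-.015)<.004)&(abs(W[:,0]-.5)<.15)&(abs(W[:,1]-.1)<.28)
    p=W[m][:,:2].astype(np.float32);print('base',m.sum(),cv2.minAreaRect(p), cv2.boxPoints(cv2.minAreaRect(p)).round(3).tolist())
# chuck body ridge: for top camera
W=np.load('top.npy').reshape(-1,3)
m=(W[:,2]>.095)&(W[:,2]<.125)&(abs(W[:,0]-.53)<.06)&(W[:,1]<.16)&(W[:,1]>-.1)
p=W[m];print('chuck',len(p),p.min(0),p.max(0))
for y in np.arange(-.08,.2,.012):
    q=p[abs(p[:,1]-y)<.006]
    if len(q):print(round(y,3),len(q),q.mean(0).round(3),q[:,2].max().round(3))
E
```

```text
top 1709 ((0.5067502856254578, 0.25412678718566895), (0.10829080641269684, 0.1564236432313919), 5.588346481323242) [0.50348866 0.27370587 0.14061682] [[0.4449999928474426, 0.3269999921321869], [0.46000000834465027, 0.17100000381469727], [0.5680000185966492, 0.18199999630451202], [0.5529999732971191, 0.3370000123977661]]
base 3159 ((0.4729815125465393, 0.11575482785701752), (0.2382933646440506, 0.4281492233276367), 6.038608551025391) [[0.3319999873638153, 0.3160000145435333], [0.37700000405311584, -0.10999999940395355], [0.6140000224113464, -0.08500000089406967], [0.5690000057220459, 0.3409999907016754]]
side 2592 ((0.5064108371734619, 0.25286054611206055), (0.10806679725646973, 0.15782251954078674), 5.37869930267334) [0.50074986 0.28112519 0.14038491] [[0.4449999928474426, 0.32600000500679016], [0.46000000834465027, 0.16899999976158142], [0.5680000185966492, 0.17900000512599945], [0.5529999732971191, 0.335999995470047]]
base 2571 ((0.4748647212982178, 0.11440377682447433), (0.23393826186656952, 0.43181169033050537), 6.235385417938232) [[0.33500000834465027, 0.3160000145435333], [0.38199999928474426, -0.11299999803304672], [0.6150000095367432, -0.08799999952316284], [0.5680000185966492, 0.34200000762939453]]
chuck 800 [ 0.50525157 -0.04992502  0.09500353] [0.55844404 0.1243017  0.11564777]
-0.044 14 [ 0.537 -0.043  0.099] 0.102
-0.032 64 [ 0.535 -0.032  0.104] 0.112
-0.02 81 [ 0.535 -0.02   0.105] 0.116
-0.008 79 [ 0.535 -0.007  0.105] 0.115
0.004 69 [0.535 0.004 0.104] 0.114
0.016 72 [0.532 0.015 0.104] 0.112
0.028 79 [0.531 0.027 0.104] 0.113
0.04 83 [0.529 0.04  0.105] 0.114
0.052 69 [0.529 0.051 0.104] 0.113
0.064 60 [0.526 0.065 0.102] 0.112
0.076 61 [0.527 0.076 0.104] 0.115
0.088 28 [0.525 0.088 0.099] 0.107
0.1 23 [0.523 0.099 0.098] 0.103
0.112 13 [0.523 0.111 0.096] 0.098
0.124 5 [0.52  0.122 0.097] 0.098
```

The top view shows the headstock at about (215,275), with the lever and its ball at (249,240). The chuck lies from (275,268) to (345,263) and nothing stands near the cradle. Next I fit the lever angle and the chuck position.

```bash
cat >> h.py <<'E'
from scipy.optimize import least_squares
TH=np.radians(5.6);O=np.array([.5154,.1645,0])
def toH(P,th=TH):
    c,s=np.cos(th),np.sin(th);return (P-O)@np.array([[c,-s,0],[s,c,0],[0,0,1]])
def toW(p,th=TH):
    c,s=np.cos(th),np.sin(th);return np.array([[c,-s,0],[s,c,0],[0,0,1]])@np.array(p)+O
E
python3 - <<'E'
from h import *
for n in('top','side'):
    W=np.load(n+'.npy')
    P=toH(W.reshape(-1,3));
    m=(abs(P[:,1]-.015)<.03)&(np.hypot(P[:,0],P[:,2]-.085)>.1)&(np.hypot(P[:,0],P[:,2]-.085)<.135)&(P[:,2]>.12)
    p=P[m];print(n,len(p),p.mean(0),p.max(0),p.min(0))
    if len(p)>5:
        f=least_squares(lambda q:np.linalg.norm(p-[.115*np.cos(q[0]),q[1],.085+.115*np.sin(q[0])],axis=1)-.011,[1.03,.015],loss='soft_l1',f_scale=.002);print('q,y',f.x)
    # housing sides & front in H frame
    m=(abs(P[:,2]-.14)<.004)&(abs(P[:,0])<.08)&(P[:,1]>.04)&(P[:,1]<.2);p=P[m]
    for a,b in((.06,.09),(.09,.12),(.12,.15)):
        q=p[(p[:,1]>a)&(p[:,1]<b)];print('x range',np.percentile(q[:,0],[1,50,99]).round(4))
    q=p[abs(p[:,0])<.04];print('y range',np.percentile(q[:,1],[.5,99.5]).round(4))
    m=(P[:,2]>.06)&(abs(P[:,0])<.03)&(P[:,1]>-.26)&(P[:,1]<-.0);p=P[m];print('end',np.sort(p[:,1])[:8].round(4))
    p=p[p[:,2]>.1]
    for a in np.arange(-.23,0,.01):
        q=p[abs(p[:,1]-a)<.005]
        if len(q):print(a.round(3),len(q),q[:,0].min().round(3),q[:,0].max().round(3),q[:,2].max().round(3))
E
```

```text
top 78 [0.06508708 0.01628136 0.1843225 ] [0.07723918 0.02772555 0.19537905] [0.05358597 0.00629027 0.17037411]
q,y [0.95048572 0.01720068]
x range [-0.0503  0.0006  0.0524]
x range [-0.052  -0.0029  0.0525]
x range [-0.0518 -0.003   0.0517]
y range [0.0561 0.167 ]
end [-0.2328 -0.2328 -0.2327 -0.2324 -0.2322 -0.2321 -0.232  -0.232 ]
-0.21 5 -0.006 0.012 0.102
-0.2 33 -0.011 0.015 0.109
-0.19 55 -0.016 0.021 0.116
-0.18 53 -0.016 0.021 0.114
-0.17 52 -0.017 0.021 0.115
-0.16 53 -0.016 0.021 0.114
-0.15 52 -0.013 0.02 0.111
-0.14 53 -0.016 0.019 0.113
-0.13 55 -0.016 0.022 0.114
-0.12 60 -0.017 0.024 0.114
-0.11 27 -0.016 0.018 0.112
-0.1 31 -0.015 0.023 0.112
-0.09 46 -0.019 0.021 0.115
-0.08 9 -0.003 0.01 0.106
-0.07 8 -0.006 0.008 0.107
-0.01 3 0.013 0.019 0.11
side 110 [0.06394479 0.01810803 0.18268828] [0.07677493 0.02619309 0.19214816] [0.05360923 0.00574019 0.16725204]
q,y [0.95039742 0.01435612]
x range [-0.0513 -0.0027  0.0508]
x range [-0.052  -0.013   0.0516]
x range [-0.0523 -0.0047  0.0508]
y range [0.0552 0.1651]
end [-0.2379 -0.2375 -0.2351 -0.235  -0.235  -0.2348 -0.2344 -0.2343]
-0.21 2 0.002 0.004 0.102
-0.2 19 -0.012 0.014 0.109
-0.19 47 -0.017 0.021 0.112
-0.18 52 -0.017 0.019 0.111
-0.17 40 -0.012 0.019 0.11
-0.16 46 -0.015 0.019 0.111
-0.15 47 -0.013 0.019 0.112
-0.14 50 -0.018 0.02 0.111
-0.13 44 -0.017 0.02 0.11
-0.12 69 -0.016 0.021 0.111
-0.11 23 -0.014 0.018 0.111
-0.1 43 -0.015 0.02 0.111
-0.09 56 -0.018 0.019 0.111
-0.08 7 -0.004 0.006 0.101
-0.07 1 0.001 0.001 0.1
-0.06 1 0.002 0.002 0.101
```

```bash
cat >> h.py <<'E'
def cmd(Ht,yaw=5.6,world=False):
    s=r.get_state();A=R.from_euler('xyz',s['eef_rot'],degrees=True)
    t=A.inv().apply((np.array(Ht) if world else toW(Ht))-s['tcp_pos'])
    v=(A.inv()*R.from_euler('xyz',[180,0,yaw],degrees=True)).as_rotvec(degrees=True)
    return (t/.5).round(4),(v/360).round(4)
E
python3 - <<'E'
from h import *
print(cmd([.0669,.0155,.225]))
E
```

```text
(array([0.9226, 0.5527, 0.0031]), array([-0.    ,  0.    , -0.0795]))
```

Call:
{"name": "jog_arm", "arguments": {"travel": [[0.9226,0.5527,0.003],[0.9226,0.5527,0.003],[0.9226,0.5527,0.003],[0.9226,0.5527,0.003],[0.9226,0.5527,0.003],[0.9226,0.5527,0.003],[0.9226,0.5527,0.003],[0.9226,0.5527,0.003],[0.9226,0.5527,0.003],[0.9226,0.5527,0.003]], "dr": [[0,0,-0.0795],[0,0,-0.0795],[0,0,-0.0795],[0,0,-0.0795],[0,0,-0.0795],[0,0,-0.0795],[0,0,-0.0795],[0,0,-0.0795],[0,0,-0.0795],[0,0,-0.0795]], "claw": [1,1,1,1,1,1,1,1,1,1], "newtons": 20}}

```text
time_s: 2.75
tcp_pos: [0.5816, 0.1841, 0.2248]
eef_rot: [180.0, 0.0, 5.4]
contact_force: [0.1, 0.1, -0.3]
gripper_width: 0.0876
gripper_force: 0.0
```

```bash
python3 - <<'E'
from h import *
s=r.get_state();print(s['time_s'],s['tcp_pos'],s['eef_rot'],s['contact_force'])
c=cam('wrist');save(c,'w1.png');P=toH(cloud(c).reshape(-1,3))
for d in r.tip_of('lever_ball','wrist')[:1]:print(d)
rr=np.hypot(P[:,0],P[:,2]-.085)
m=(abs(P[:,1]-.015)<.03)&(rr>.1)&(rr<.135)&(P[:,2]>.12);p=P[m];print(len(p))
if len(p)>5:
  f=least_squares(lambda q:np.linalg.norm(p-[.115*np.cos(q[0]),q[1],.085+.115*np.sin(q[0])],axis=1)-.011,[.95,.015],loss='soft_l1',f_scale=.002);print('q,y',f.x)
print(cmd([.0669,.0155,.1596]))
E
```

```text
2.75 [0.58164682 0.18406589 0.2247658 ] [1.79974354e+02 1.73862232e-02 5.39001070e+00] [ 0.1172524   0.09521001 -0.31805039]
{'at': [317.3, 266.7], 'conf': 0.86}
997
q,y [0.95773211 0.01463967]
(array([ 0.    , -0.0006,  0.1307]), array([-0.    ,  0.    , -0.0002]))
```

View pics/w1.png

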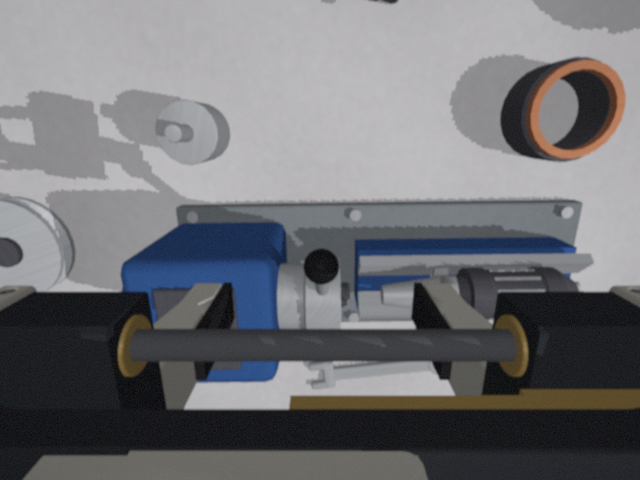

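The ball, at (321,266), sits between the fingers. I descend and grip it.

Call:
{"name": "jog_arm", "arguments": {"travel": [[0,0,0.065],[0,0,0.1307],[0,0,0.1307],[0,0,0.1307],[0,0,0.1307],[0,0,0.1307],[0,0,0.1307],[0,0,0.1307],[0,0,0.1307],[0,0,0.1307]], "dr": [[0,0,0],[0,0,0],[0,0,0],[0,0,0],[0,0,0],[0,0,0],[0,0,0],[0,0,0],[0,0,0],[0,0,0]], "claw": [1,1,1,0.1,0.1,0.1,0.1,0.1,0.1,0.1], "newtons": 20}}

```text
time_s: 4.1
tcp_pos: [0.5804, 0.1862, 0.1597]
eef_rot: [180.0, 0.0, 5.6]
contact_force: [2.2, -10.5, -0.2]
gripper_width: 0.0229
gripper_force: 6.1
```

```bash
python3 - <<'E'
from h import *
s=r.get_state();print(toH(s['tcp_pos']),s['contact_force'],s['gripper_width'])
a=np.linspace(.955,0,11)[1:]
print([[round(.115*(np.cos(q)-np.cos(.955))/.5,4),0,round(-.115*(np.sin(q)-np.sin(.955))/.5,4)] for q in a])
E
```

```text
[0.06683474 0.01524806 0.1596614 ] [  2.22791123 -10.46024584  -0.23079484] 0.022901902004286708
[[np.float64(0.0173), 0, np.float64(0.0135)], [np.float64(0.0332), 0, np.float64(0.0286)], [np.float64(0.0476), 0, np.float64(0.0452)], [np.float64(0.0604), 0, np.float64(0.0631)], [np.float64(0.0714), 0, np.float64(0.0821)], [np.float64(0.0806), 0, np.float64(0.102)], [np.float64(0.0878), 0, np.float64(0.1228)], [np.float64(0.093), 0, np.float64(0.1441)], [np.float64(0.0961), 0, np.float64(0.1658)], [np.float64(0.0971), 0, np.float64(0.1878)]]
```

Call:
{"name": "jog_arm", "arguments": {"travel": [[0.0173,0,0.0135],[0.0332,0,0.0286],[0.0476,0,0.0452],[0.0604,0,0.0631],[0.0714,0,0.0821],[0.0806,0,0.102],[0.0878,0,0.1228],[0.093,0,0.1441],[0.0961,0,0.1658],[0.0971,0,0.1878]], "dr": [[0,0,0],[0,0,0],[0,0,0],[0,0,0],[0,0,0],[0,0,0],[0,0,0],[0,0,0],[0,0,0],[0,0,0]], "claw": [0.1,0.1,0.1,0.1,0.1,0.1,0.1,0.1,0.1,0.1], "newtons": 20}}

```text
time_s: 5.35
tcp_pos: [0.6294, 0.1903, 0.0656]
eef_rot: [179.9, -0.0, 5.6]
contact_force: [2.3, -5.5, 2.0]
gripper_width: 0.0203
gripper_force: 20.0
```

```bash
python3 - <<'E'
from h import *
s=r.get_state();print(s['time_s'],toH(s['tcp_pos']),s['contact_force'],s['gripper_width'],cmd([.115,.015,.066]))
c=cam('top');P=toH(cloud(c).reshape(-1,3))
c=cam('side');save(c,'s1.png')
E
```

```text
5.35 [0.11599842 0.01451972 0.0655961 ] [ 2.28632769 -5.52698556  1.97203767] 0.020330655886796903 (array([-0.002 , -0.001 , -0.0008]), array([ 0.0002, -0.    , -0.    ]))
```

View pics/s1.png

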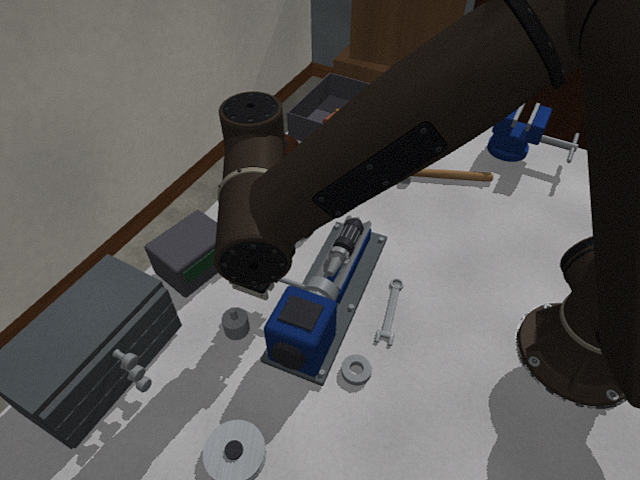

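The lever (290,282) has followed the gripper down to level. I release it, rise and check the angle.

Call:
{"name": "jog_arm", "arguments": {"travel": [[0,0,0],[0,0,0],[0,0,0],[0,0,0],[0,0,0],[0,0,-0.08],[0,0,-0.2],[0,0,-0.3],[0,0,-0.36],[0,0,-0.36]], "dr": [[0,0,0],[0,0,0],[0,0,0],[0,0,0],[0,0,0],[0,0,0],[0,0,0],[0,0,0],[0,0,0],[0,0,0]], "claw": [1,1,1,1,1,1,1,1,1,1]}}

```text
time_s: 6.7
tcp_pos: [0.63, 0.1918, 0.2494]
eef_rot: [-179.9, -0.3, 5.6]
contact_force: [0.2, -0.0, -0.6]
gripper_width: 0.0877
gripper_force: 0.0
```

```bash
cat > q.py <<'E'
from h import *
s=r.get_state();print(s['time_s'],toH(s['tcp_pos']),s['contact_force'],s['gripper_width'])
for n in('wrist','top','side'):
    c=cam(n);P=toH(cloud(c).reshape(-1,3))
    rr=np.hypot(P[:,0],P[:,2]-.085)
    m=(abs(P[:,1]-.015)<.02)&(rr>.1)&(rr<.13)&(P[:,2]>.06)&(P[:,2]<.11)&(P[:,0]>.09);p=P[m];print(n,len(p))
    if len(p)>15:
      f=least_squares(lambda q:np.linalg.norm(p-[.115*np.cos(q[0]),q[1],.085+.115*np.sin(q[0])],axis=1)-.011,[.0,.015],loss='soft_l1',f_scale=.002);print('q,y',f.x)
    m=(abs(P[:,1]-.015)<.004)&(P[:,0]>.045)&(P[:,0]<.1)&(P[:,2]>.06)&(P[:,2]<.12);p=P[m]
    if len(p)>15:
      k=np.polyfit(p[:,0],p[:,2],1);print('bar slope',len(p),k, 'z mid top',np.polyval(k,.07))
    m=(P[:,2]>.06)&(abs(P[:,0])<.012)&(P[:,1]>-.228)&(P[:,1]<-.0);p=P[m];m2=p[:,2]>.08
    print('end',np.sort(p[m2][:,1])[:8].round(4))
E
python3 q.py
```

```text
6.7 [0.11674699 0.01598521 0.24937557] [ 0.16044182 -0.03555748 -0.60090773] 0.08769231464561218
wrist 522
q,y [0.01265707 0.01516055]
bar slope 429 [0.00156795 0.09098365] z mid top 0.09109340242584606
end [-0.0744 -0.0737 -0.0736 -0.0735 -0.0728 -0.0723 -0.0722 -0.0718]
top 67
q,y [-0.0015211   0.01736792]
bar slope 65 [0.00222205 0.08904666] z mid top 0.08920219878715058
end [-0.2167 -0.2163 -0.2162 -0.2157 -0.2155 -0.2153 -0.2152 -0.2146]
side 91
q,y [0.00134452 0.01512589]
bar slope 91 [0.02654271 0.08693452] z mid top 0.08879251423415528
end [-0.2219 -0.2215 -0.2212 -0.2208 -0.2188 -0.2172 -0.2168 -0.2118]
```

```bash
python3 - <<'E'
from h import *
print(cmd([.001,-.285,.22]),cmd([.001,-.285,.078]))
E
```

```text
(array([-0.2276,  0.6009,  0.0501]), array([ 0.    ,  0.0002, -0.    ])) (array([-0.2272,  0.6008,  0.3341]), array([ 0.    ,  0.0002, -0.    ]))
```

Call:
{"name": "jog_arm", "arguments": {"travel": [[-0.04,0.1,0.005],[-0.08,0.2,0.01],[-0.12,0.31,0.02],[-0.16,0.42,0.03],[-0.2,0.53,0.04],[-0.2275,0.601,0.05],[-0.2275,0.601,0.05],[-0.2275,0.601,0.15],[-0.2275,0.601,0.25],[-0.2275,0.601,0.334]], "dr": [[0,0,0],[0,0,0],[0,0,0],[0,0,0],[0,0,0],[0,0,0],[0,0,0],[0,0,0],[0,0,0],[0,0,0]], "claw": [0,0,0,0,0,0,0,0,0,0], "newtons": 40}}

```text
time_s: 8.1
tcp_pos: [0.5441, -0.1183, 0.0764]
eef_rot: [-180.0, 0.1, 5.6]
contact_force: [1.0, -0.5, 0.1]
gripper_width: 0.0005
gripper_force: 0.0
```

```bash
python3 - <<'E'
from h import *
s=r.get_state();print(s['time_s'],toH(s['tcp_pos']),s['contact_force'],s['gripper_width'],cmd([.001,-.235,.078]))
c=cam('wrist');save(c,'w2.png')
E
```

```text
8.1 [ 0.00096413 -0.28429419  0.07635008] [ 0.98229645 -0.5003627   0.13261345] 0.00048088533313043536 (array([ 0.0001, -0.0986, -0.0033]), array([-0.    ,  0.0003,  0.0001]))
```

View pics/w2.png

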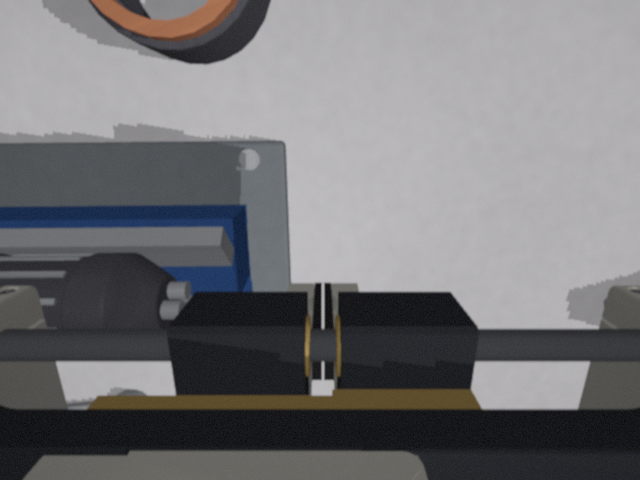

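The jaw end, at about (170,300), lies ahead of the closed fingers and in line with them. I push slowly.

Call:
{"name": "jog_arm", "arguments": {"travel": [[0,-0.01,-0.003],[0,-0.02,-0.003],[0,-0.03,-0.003],[0,-0.04,-0.003],[0,-0.05,-0.003],[0,-0.06,-0.003],[0,-0.07,-0.003],[0,-0.08,-0.003],[0,-0.09,-0.003],[0,-0.1,-0.003]], "dr": [[0,0,0],[0,0,0],[0,0,0],[0,0,0],[0,0,0],[0,0,0],[0,0,0],[0,0,0],[0,0,0],[0,0,0]], "claw": [0,0,0,0,0,0,0,0,0,0]}}

```text
time_s: 9.4
tcp_pos: [0.5399, -0.0694, 0.0804]
eef_rot: [180.0, 0.0, 5.6]
contact_force: [0.4, -5.2, -0.0]
gripper_width: 0.0006
gripper_force: 3.0
```

```bash
cat > p.py <<'E'
from h import *
s=r.get_state();print(s['time_s'],toH(s['tcp_pos']),s['contact_force'])
for n in('top','side'):
    c=cam(n);P=toH(cloud(c).reshape(-1,3))
    # body/flange profile on ridge
    m=(P[:,2]>.1)&(P[:,2]<.115)&(abs(P[:,0])<.02)&(P[:,1]>-.23)&(P[:,1]<-.002);p=P[m]
    print(n,'ridge counts',np.histogram(p[:,1],np.arange(-.23,.001,.01))[0])
E
python3 p.py
```

```text
9.4 [ 0.00160052 -0.23518256  0.080372  ] [ 0.44673176 -5.22970659 -0.02864499]
top ridge counts [ 0  0  0  0  1  2  0  0  0  4 10 11  0  1  1  0  0  0  0  0  0  0  0]
side ridge counts [ 0  0  0  0 16 52 44 47 48 43 46 67 10 54 47  3  0  0  1  0  0  0  2]
```

Call:
{"name": "jog_arm", "arguments": {"travel": [[0,-0.012,0.003],[0,-0.024,0.003],[0,-0.036,0.003],[0,-0.048,0.003],[0,-0.06,0.003],[0,-0.072,0.003],[0,-0.084,0.003],[0,-0.096,0.003],[0,-0.108,0.003],[0,-0.12,0.003]], "dr": [[0,0,0],[0,0,0],[0,0,0],[0,0,0],[0,0,0],[0,0,0],[0,0,0],[0,0,0],[0,0,0],[0,0,0]], "claw": [0,0,0,0,0,0,0,0,0,0]}}

```text
time_s: 10.75
tcp_pos: [0.5339, -0.0109, 0.0794]
eef_rot: [179.9, 0.0, 5.6]
contact_force: [-0.4, -9.2, 5.9]
gripper_width: 0.0001
gripper_force: 4.9
```

```bash
python3 p.py
```

```text
10.75 [ 0.00133864 -0.17632973  0.07940248] [-0.36680515 -9.21893196  5.90884701]
top ridge counts [0 0 0 0 0 0 0 0 0 0 0 2 1 0 0 0 0 0 0 0 0 0 0]
side ridge counts [ 0  0  0  0  0  0  0  0  0  0  6 52 46 53 54 46 56 70 13 68 39  1  0]
```

Call:
{"name": "jog_arm", "arguments": {"travel": [[0,-0.004,0],[0,-0.008,0],[0,-0.012,0],[0,-0.016,0],[0,-0.02,0],[0,-0.024,0],[0,-0.028,0],[0,-0.03,0],[0,-0.032,0],[0,-0.034,0]], "dr": [[0,0,0],[0,0,0],[0,0,0],[0,0,0],[0,0,0],[0,0,0],[0,0,0],[0,0,0],[0,0,0],[0,0,0]], "claw": [0,0,0,0,0,0,0,0,0,0]}}

```text
time_s: 12.1
tcp_pos: [0.5322, 0.006, 0.0792]
eef_rot: [179.9, 0.1, 5.6]
contact_force: [0.0, -8.9, 4.4]
gripper_width: 0.0005
gripper_force: 4.4
```

```bash
python3 p.py
```

```text
12.1 [ 0.00126369 -0.15934953  0.07918426] [ 0.04201795 -8.87617569  4.42040171]
top ridge counts [0 0 0 0 0 0 0 0 0 0 0 0 0 0 0 0 0 0 0 0 0 0 0]
side ridge counts [ 0  0  0  0  0  0  0  0  0  0  0  0 18 54 53 50 52 47 66 49 30 68  0]
```

Call:
{"name": "jog_arm", "arguments": {"travel": [[0,-0.0015,0],[0,-0.003,0],[0,-0.0045,0],[0,-0.006,0],[0,-0.0075,0],[0,-0.009,0],[0,-0.0105,0],[0,-0.012,0],[0,-0.012,0],[0,-0.012,0]], "dr": [[0,0,0],[0,0,0],[0,0,0],[0,0,0],[0,0,0],[0,0,0],[0,0,0],[0,0,0],[0,0,0],[0,0,0]], "claw": [0,0,0,0,0,0,0,0,0,0]}}

```text
time_s: 13.45
tcp_pos: [0.5316, 0.012, 0.0792]
eef_rot: [179.9, 0.1, 5.6]
contact_force: [-0.3, -7.9, 4.8]
gripper_width: 0.0005
gripper_force: 4.2
```

```bash
python3 p.py; python3 - <<'E'
from h import *
c=cam('side');cv2.imwrite('pics/s2.png',cv2.resize(c['pixels'][200:340,250:400,::-1],None,fx=4,fy=4,interpolation=cv2.INTER_CUBIC))
E
```

```text
13.45 [ 0.00119887 -0.15331092  0.07916982] [-0.33354378 -7.89247868  4.80173468]
top ridge counts [0 0 0 0 0 0 0 0 0 0 0 0 0 1 2 0 0 0 0 0 0 0 0]
side ridge counts [ 0  0  0  0  0  0  0  0  0  0  0  0  2 39 55 50 58 54 56 77 12 56  5]
```

View pics/s2.png

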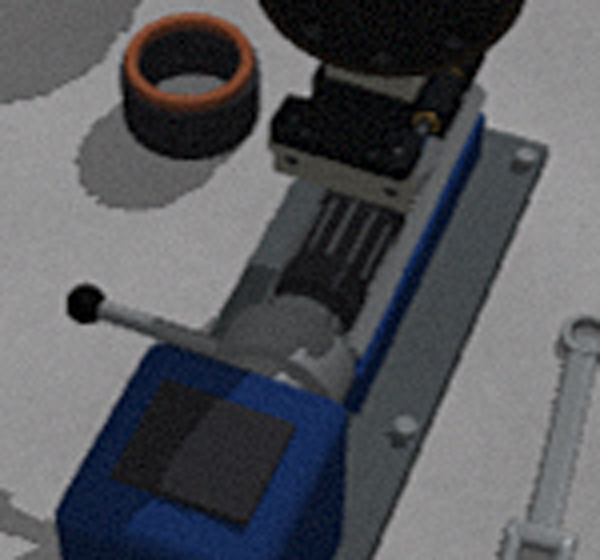

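The flange is close to the collar but the force is still only sliding friction, so I continue in small steps.

Call:
{"name": "jog_arm", "arguments": {"travel": [[0,-0.001,0],[0,-0.002,0],[0,-0.003,0],[0,-0.004,0],[0,-0.005,0],[0,-0.006,0],[0,-0.007,0],[0,-0.008,0],[0,-0.008,0],[0,-0.008,0]], "dr": [[0,0,0],[0,0,0],[0,0,0],[0,0,0],[0,0,0],[0,0,0],[0,0,0],[0,0,0],[0,0,0],[0,0,0]], "claw": [0,0,0,0,0,0,0,0,0,0]}}

```text
time_s: 14.85
tcp_pos: [0.5312, 0.0149, 0.0792]
eef_rot: [179.8, 0.1, 5.6]
contact_force: [1.1, -15.5, 3.2]
gripper_width: 0.0007
gripper_force: 7.6
```

Call:
{"name": "jog_arm", "arguments": {"travel": [[0,-0.001,0],[0,-0.002,0],[0,-0.003,0],[0,-0.004,0],[0,-0.004,0],[0,-0.004,0],[0,-0.004,0],[0,-0.004,0],[0,-0.004,0],[0,-0.004,0]], "dr": [[0,0,0],[0,0,0],[0,0,0],[0,0,0],[0,0,0],[0,0,0],[0,0,0],[0,0,0],[0,0,0],[0,0,0]], "claw": [0,0,0,0,0,0,0,0,0,0]}}

```text
time_s: 16.1
tcp_pos: [0.5311, 0.0152, 0.0792]
eef_rot: [179.7, 0.1, 5.6]
contact_force: [5.0, -24.9, 2.7]
gripper_width: 0.0002
gripper_force: 12.7
```

```bash
cat > e.py <<'E'
from h import *
s=r.get_state();print(s['time_s'],toH(s['tcp_pos']),s['contact_force'])
np.set_printoptions(linewidth=200)
for n in('side','top'):
    c=cam(n);P=toH(cloud(c).reshape(-1,3))
    m=(P[:,2]>.09)&(P[:,2]<.13)&(abs(P[:,0])<.01)&(P[:,1]>-.14)&(P[:,1]<.03);p=P[m]
    b=np.arange(-.14,.031,.002);i=np.digitize(p[:,1],b)
    print(n,[(round(b[k-1]*1e3+1),round(float(np.median(p[i==k,2]))*1e3)) for k in np.unique(i)])
E
python3 e.py
```

```text
16.1 [ 0.00102412 -0.15010654  0.07922625] [  4.98123123 -24.86733658   2.70280724]
side [(-93, 106), (-91, 106), (-89, 108), (-87, 106), (-85, 107), (-83, 106), (-81, 106), (-79, 107), (-77, 107), (-75, 106), (-73, 108), (-71, 108), (-69, 107), (-67, 108), (-65, 107), (-63, 106), (-61, 107), (-59, 106), (-57, 108), (-55, 108), (-53, 107), (-51, 107), (-49, 107), (-47, 107), (-45, 108), (-43, 108), (-41, 109), (-39, 107), (-37, 109), (-35, 108), (-33, 108), (-31, 102), (-29, 105), (-27, 101), (-25, 101), (-23, 100), (-21, 101), (-17, 108), (-15, 108), (-13, 108), (-11, 108), (-9, 109), (-1, 120), (1, 121), (3, 120), (5, 120), (7, 122), (9, 120), (11, 120), (13, 121), (15, 121), (17, 121), (19, 120), (21, 120), (23, 121), (25, 121), (27, 120), (29, 116)]
top []
```

The flange has stopped about 5 mm short, on the tips of the dogs. I back off and look closely at the slots and dogs.

Call:
{"name": "jog_arm", "arguments": {"travel": [[0,0.01,0],[0,0.03,0],[0,0.05,0],[0,0.05,-0.1],[0,0.05,-0.2],[0,0.05,-0.3],[0,0.05,-0.35],[0,0.05,-0.35],[0,0.05,-0.35],[0,0.05,-0.35]], "dr": [[0,0,0],[0,0,0],[0,0,0],[0,0,0],[0,0,0],[0,0,0],[0,0,0],[0,0,0],[0,0,0],[0,0,0]], "claw": [0,0,0,0,0,0,0,0,0,0]}}

```text
time_s: 17.45
tcp_pos: [0.5332, -0.0056, 0.2526]
eef_rot: [180.0, 0.1, 5.6]
contact_force: [-0.5, 0.2, -0.7]
gripper_width: 0.0002
gripper_force: 0.0
```

```bash
python3 q.py; python3 e.py; python3 - <<'E'
from h import *
c=cam('wrist');save(c,'w3.png');print(c['hand_eye'],c['fx'],r.get_state()['joints'])
for t in('chuck','dogs','seat'):print(t,r.tip_of(t,'wrist')[:1])
E
```

```text
17.45 [ 0.00114419 -0.17106685  0.25264195] [-0.52787028  0.20234806 -0.72687602] 0.00023135524391045182
wrist 788
q,y [0.01085961 0.01488789]
bar slope 578 [0.0033411  0.09075919] z mid top 0.09099307135851749
end [-0.1863 -0.1857 -0.1856 -0.1855 -0.1852 -0.1849 -0.1848 -0.1845]
top 0
end [-0.2203 -0.2198 -0.2197 -0.2197 -0.2178 -0.2175 -0.2173 -0.2171]
side 92
q,y [0.00319846 0.0147818 ]
bar slope 84 [0.01019206 0.08867635] z mid top 0.08938979688055793
end [-0.1881 -0.187  -0.1861 -0.1853 -0.1609 -0.1599 -0.159  -0.1587]
17.6 [ 0.00144777 -0.17104204  0.25302798] [0.4753134  1.09836249 0.38844975]
side [(-133, 96), (-131, 96), (-129, 94), (-127, 92), (-125, 96), (-123, 100), (-121, 100), (-119, 102), (-117, 102), (-115, 104), (-113, 106), (-111, 106), (-109, 108), (-107, 109), (-105, 109), (-103, 108), (-101, 108), (-99, 108), (-97, 108), (-95, 109), (-93, 107), (-91, 107), (-89, 107), (-87, 107), (-85, 107), (-83, 107), (-81, 107), (-79, 107), (-77, 107), (-75, 106), (-73, 108), (-71, 106), (-69, 107), (-67, 107), (-65, 106), (-63, 107), (-61, 108), (-59, 106), (-57, 107), (-55, 
[... 1052 characters left out ...]
 (-29, 107), (-27, 111), (-25, 101), (-23, 100), (-21, 101), (-19, 99), (-17, 99), (-15, 97), (-13, 103), (-11, 104), (-9, 107), (-5, 108), (-3, 104), (-1, 100), (1, 102), (3, 119)]
[[-1.29463176e-03  9.55011830e-01  2.96564882e-01  8.02084056e-02]
 [ 9.99999162e-01  1.22855693e-03  4.09166032e-04 -5.81862261e-04]
 [ 2.64115595e-05  2.96565163e-01 -9.55012619e-01 -1.59301257e-01]
 [ 0.00000000e+00  0.00000000e+00  0.00000000e+00  1.00000000e+00]] 356.6470168844448 [ 2.04690310e+01  6.22414956e+00 -1.46704643e+01  5.82723960e-04
 -6.91412891e+01  7.51330962e+01]
chuck [{'at': [146.2, 214.2], 'conf': 0.63}]
dogs [{'at': [141.4, 215.6], 'conf': 0.81}]
seat [{'at': [143.6, 217.2], 'conf': 0.61}]
```

View pics/w3.png

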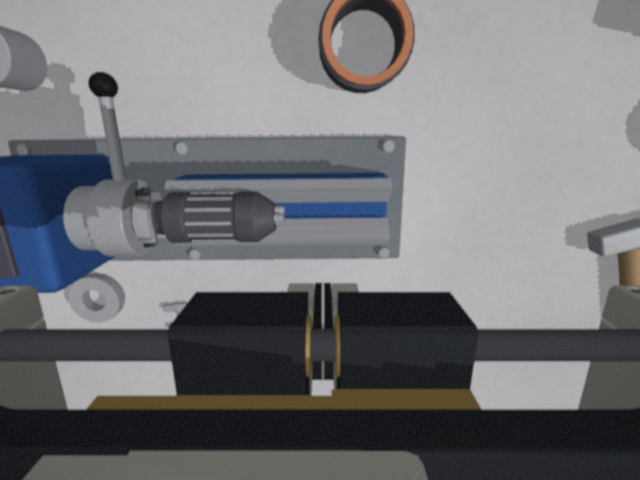

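```bash
python3 - <<'E'
from h import *
print(cmd([-.01,-.015,.175]))
E
```

```text
(array([-0.0233, -0.3119,  0.1574]), array([0., 0., 0.]))
```

Call:
{"name": "jog_arm", "arguments": {"travel": [[-0.0233,-0.08,0.0],[-0.0233,-0.16,0.0],[-0.0233,-0.24,0.0],[-0.0233,-0.312,0.0],[-0.0233,-0.312,0.04],[-0.0233,-0.312,0.08],[-0.0233,-0.312,0.12],[-0.0233,-0.312,0.157],[-0.0233,-0.312,0.157],[-0.0233,-0.312,0.157]], "dr": [[0,0,0],[0,0,0],[0,0,0],[0,0,0],[0,0,0],[0,0,0],[0,0,0],[0,0,0],[0,0,0],[0,0,0]], "claw": [0,0,0,0,0,0,0,0,0,0]}}

```text
time_s: 19.15
tcp_pos: [0.5074, 0.1488, 0.1761]
eef_rot: [-180.0, -0.1, 5.6]
contact_force: [0.1, 0.5, 1.3]
gripper_width: 0.0001
gripper_force: 0.0
```

```bash
python3 - <<'E'
from h import *
c=cam('wrist');cv2.imwrite('pics/w4.png',cv2.resize(c['pixels'][130:300,220:420,::-1],None,fx=4,fy=3.5,interpolation=cv2.INTER_CUBIC))
P=toH(cloud(c).reshape(-1,3))
m=(P[:,2]>.085)&(P[:,2]<.13)&(abs(P[:,0])<.01)&(P[:,1]>-.14)&(P[:,1]<.04);p=P[m]
b=np.arange(-.14,.041,.001);i=np.digitize(p[:,1],b)
print([(round(b[k-1]*1e3+.5,1),round(float(np.median(p[i==k,2]))*1e3)) for k in np.unique(i)])
E
```

```text
[(np.float64(-134.5), 95), (np.float64(-133.5), 93), (np.float64(-132.5), 92), (np.float64(-131.5), 94), (np.float64(-130.5), 95), (np.float64(-129.5), 95), (np.float64(-128.5), 95), (np.float64(-127.5), 96), (np.float64(-125.5), 98), (np.float64(-124.5), 99), (np.float64(-123.5), 100), (np.float64(-122.5), 101), (np.float64(-121.5), 101), (np.float64(-120.5), 101), (np.float64(-119.5), 102), (np.float64(-118.5), 103), (np.float64(-117.5), 103), (np.float64(-116.5), 104), (np.float64(-115.5), 105), (np.float64(-114.5), 105), (np.float64(-113.5), 106), (np.float64(-112.5), 107), (np.float64(-111.5), 108), (np.float64(-110.5), 108), (np.float64(-109.5), 109), (np.float64(-108.5), 109), (np.float64(-107.5), 109), (np.float64(-106.5), 109), (np.float64(-105.5), 110), (np.float64(-104.5), 109), (np.float64(-103.5), 109), (np.float64(-102.5), 109), (np.float64(-101.5), 109), (np.float64(-100.5), 109), (np.float64(-99.5), 109), (np.float64(-98.5), 109), (np.float64(-97.5), 109), (np.float64(-96.5), 109), (np.float64(-95.5), 109), (np.float64(-94.5), 110), (np.float64(-93.5), 109), (np.float
[... 2687 characters left out ...]
 (np.float64(12.5), 122), (np.float64(13.5), 121), (np.float64(14.5), 121), (np.float64(15.5), 122), (np.float64(16.5), 122), (np.float64(17.5), 122), (np.float64(18.5), 121), (np.float64(19.5), 121), (np.float64(20.5), 122), (np.float64(21.5), 122), (np.float64(22.5), 122), (np.float64(23.5), 121), (np.float64(24.5), 122), (np.float64(25.5), 122), (np.float64(26.5), 122), (np.float64(27.5), 121), (np.float64(28.5), 121), (np.float64(29.5), 117), (np.float64(30.5), 115), (np.float64(31.5), 115), (np.float64(32.5), 116), (np.float64(33.5), 115), (np.float64(34.5), 116), (np.float64(35.5), 115), (np.float64(36.5), 116), (np.float64(37.5), 116), (np.float64(38.5), 116), (np.float64(39.5), 116)]
```

View pics/w4.png

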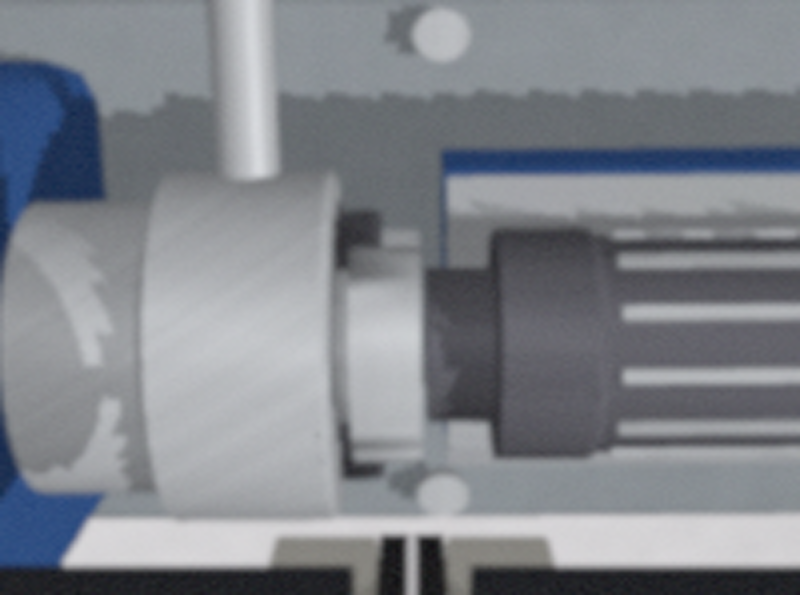

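From close up, the flange face (column 345) stands about 2.7 mm from the collar (column 335). The dogs, at (360,225) and (360,465), are inside the slots. So the chuck is home, and the earlier "5 mm short" reading came from the oblique side camera. The arm is clear of everything, so I hand in.

```bash
python3 -c "
from plant import r
print(r.close_job())"
```

```text
the job is handed in; nothing more can be done
None
```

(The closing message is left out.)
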